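Fetch the egg timer from behind the spice jars

ROBOT

A 6-joint arm with a two-finger parallel gripper is mounted at the origin on a cart in front of the work surface, level with it; the furniture and walls round the work are solid. World frame = base frame: x ahead of the robot, y to its left, z up, the work surface at z = 0. Lengths are in m, angles in rad, forces in N, time in s.
With the tool pointing down it reaches from about 0.4 to 0.925 m from the base axis. Payload 12.5 kg.
Tool frame: the origin (TCP) lies at the very end of the fingers, on their centre line; the grasp point (between the pads) lies 19 mm behind it; z points along the fingers, y is the line along which they close (so a half turn about z gives the same grasp; the last joint's range is limited). The gripper opens to 95 mm and grips with 3 to 60 N. Pads are 20 mm wide; open, the fingers measure 119 mm over their backs; the gripper's body (75 mm by 180 mm) begins 59 mm behind the grasp point.
Start: joints at [-1.219, 0.491, 1.559, -0, 1.092, -0.106], TCP at [0.276, -0.561, 0.215] pointing down, gripper open.
Joint ranges: [-3.1, 3.1], [-0.84, 2.19], [0.05, 2.79], [-1.13, 4.28], [0.06, 2.93], [-2.69, 2.69]. Speed limits (rad/s): [2.22, 2.22, 2.79, 3.14, 3.14, 3.14].

INTERFACE

Orientations are given as [roll, pitch, yaw] about the fixed x, y, z axes, in that order (R = Rz(yaw) Ry(pitch) Rx(roll)).
In Python, from bench import env gives the robot as it stands.
- The arm moves only by the shell command python3 jog.py [OPENING] [FORCE], which reads ROWS from standard input. ROWS is a JSON list of rows, 1 to 5 of them, each of 4 numbers: dx, dy, dz in m, then a turn about the tool's z in rad; each row is the pose to reach, as a shift and turn from the pose commanded when the command began, along the tool's axes at that moment; what a row does not reach only later rows make up. A row lasts 1/12 s, in which the tool goes at most 0.0417 m and 0.125 rad, less where a joint would pass 70% of its speed; a pose out of reach is approached as far as the arm can. OPENING is the opening from 0.0 (shut) to 1.0 (fully open), set as the command begins (- or left out keeps the last). The fingers move at their own pace and stop on an object; FORCE is the grip in N (left out, the last holds). Time passes only in rows, so rows that do not move let the fingers close. It prints the time, the measured TCP pose, the force, the opening and the grip force at its end. Input that does not fit is refused with a message, and nothing moves.
- env.read_state(): the state, without advancing time (a new reading comes with each control period).
- env.capture(name): name is "side" or "top"; returns a dict with "frame" (400x640x3 uint8, red, green, blue), "camera_matrix" (3x3 intrinsics, pixels), "k1" (the pictures are not rectified: a ray, as slopes to the right and down, at radius r is drawn at 1 + k1 r^2 times it, then the intrinsics apply), "pose" (4x4, takes a point from camera to world coordinates). Camera axes: x right, y down, z forward; pixel columns grow to the right and rows downward; lengths in m; the calibration is good to about 2 mm. A picture is of the moment at which its call begins. There is no depth.
- env.finish_job(): hands the job in; it is judged then, once.
The state is a dict: "time": time; "qpos": joint angles; "dq": joint speeds; "joint_efforts": joint torques, N m; "tcp_pos": TCP position; "orientation": TCP orientation; "ft_force": force on the tool from outside, world axes, zero at the start; "wrist_torque": the same for the moment, N m; "grip_width": opening from 0.0 (shut) to 1.0 (fully open); "gripper_force": force on a finger pad.
Only numpy, scipy, OpenCV 4.12 (cv2) and the standard library are available. Lean on these libraries where they do the work, as an engineer would, in place of code of your own. Each camera call takes 0.05 s, during which the arm holds its last target. There are 200 camera calls.

TASK

The egg timer stands hemmed in behind the three spice jars in the dark tray. First clear all three jars, upright, onto the white chopping board, then fetch the egg timer and stand it in the middle of the cork coaster, and only then put each jar back in the tray, upright, on the very ring it came from. Leave the mug, the salt shaker and the tea light where they are.

Things in the scene. Friction and masses are not known exactly. Their poses are not given: they have to be found in the camera images.
- jar_red: spice jar with a red lid, 45 mm across, 109 mm tall, round, about 0.11 kg; stands upright on one of the three printed rings of the tray at the start. Origin: centre of its underside; z up its axis. Grasp it across the lid or the body, from above
- jar_yellow: spice jar with a yellow lid, 44 mm across, 100 mm tall, round, about 0.11 kg; stands upright on one of the three printed rings of the tray at the start. Origin: centre of its underside; z up its axis. Grasp it across the lid or the body, from above
- jar_green: spice jar with a green lid, 46 mm across, 106 mm tall, round, about 0.11 kg; stands upright on one of the three printed rings of the tray at the start. Origin: centre of its underside; z up its axis. Grasp it across the lid or the body, from above
- egg_timer: clockwork egg timer, cream drum below (52 mm across, 26 mm tall), red top narrowing to a 30 mm wide knob, 58 mm tall in all, about 0.085 kg; nothing on it need be turned. It stands in the tray behind the jars (the side away from the robot). Origin: centre of its underside; z up. Grasp it across the drum, from above
- tray: dark steel tray, fixed, 175 mm (its x, away from the robot) by 200 mm (its y); floor 5 mm up, rim 4 mm thick, 14 mm high. Origin: centre of its underside. White printed rings, 56 mm across, mark the jars' places (in mm in the tray's x, y): front (-47.5, 0), left (-2.5, 58), right (-2.5, -58). Which jar is on which ring varies. The timer stands near (27.5, 0)
- board: white plastic chopping board with grey edge grips, fixed, 120 mm (its x) by 220 mm (its y), 12 mm thick, flat top: the side area for the jars, on the right of the tray. Origin: centre of its underside. The three jars fit in a row along its y, 65 mm apart
- coaster: round cork coaster, fixed, 100 mm across, 6 mm thick, flat top, on the right of the tray, nearer to it than the board or beyond the board. Origin: centre of its underside. Above this side hangs a wall cupboard, its bottom 0.5 m over the worktop, where x > 0.54 m and y < -0.03 m: keep the wrist and arm out of there
- mug: white mug, red-brown inside, 83 mm across without its handle, 93 mm tall, behind on the left, loose: leave it alone. Origin: centre of its underside
- salt_shaker: clear glass salt shaker with a grey domed top, 44 mm across, 90 mm tall, loose, in front of the tray: leave it alone. Origin: centre of its underside
- tea_light: tea light with red wax, 38 mm across, 15 mm tall, loose, in front of the tray: leave it alone. Origin: centre of its underside

How it is judged:
On the way, in this order (a step that is already met when the one before it is completed fails the run):
1. all three jars stand upright and released on the board while the timer has not been moved (less than 20 mm) (x of jar_red in the frame of board between -0.055 and 0.055 m and y of jar_red in the frame of board between -0.105 and 0.105 m and z of jar_red in the frame of board between 0.007 and 0.018 m and angle between each of jar_red, jar_yellow, jar_green's own z axis and vertical below 0.1 rad and linear speed of each of jar_red, jar_yellow, jar_green below 0.03 m/s and contact force between the fingers and jar_red below 0.1 N and x of jar_yellow in the frame of board between -0.055 and 0.055 m and y of jar_yellow in the frame of board between -0.105 and 0.105 m and z of jar_yellow in the frame of board between 0.007 and 0.018 m and contact force between the fingers and jar_yellow below 0.1 N and x of jar_green in the frame of board between -0.055 and 0.055 m and y of jar_green in the frame of board between -0.105 and 0.105 m and z of jar_green in the frame of board between 0.007 and 0.018 m and contact force between the fingers and jar_green below 0.1 N and distance of egg_timer from where it was at the start of the episode below 0.02 m), for 0.2 s.
2. the timer stands upright and released in the middle of the coaster (within 15 mm) while the jars still stand on the board (horizontal distance between egg_timer and coaster below 0.015 m and z of egg_timer in the frame of coaster between 0.001 and 0.011 m and angle between each of egg_timer, jar_red, jar_yellow, jar_green's own z axis and vertical below 0.1 rad and linear speed of each of egg_timer, jar_red, jar_yellow, jar_green below 0.03 m/s and contact force between the fingers and egg_timer below 0.1 N and x of jar_red in the frame of board between -0.055 and 0.055 m and y of jar_red in the frame of board between -0.105 and 0.105 m and z of jar_red in the frame of board between 0.007 and 0.018 m and contact force between the fingers and jar_red below 0.1 N and x of jar_yellow in the frame of board between -0.055 and 0.055 m and y of jar_yellow in the frame of board between -0.105 and 0.105 m and z of jar_yellow in the frame of board between 0.007 and 0.018 m and contact force between the fingers and jar_yellow below 0.1 N and x of jar_green in the frame of board between -0.055 and 0.055 m and y of jar_green in the frame of board between -0.105 and 0.105 m and z of jar_green in the frame of board between 0.007 and 0.018 m and contact force between the fingers and jar_green below 0.1 N), for 0.2 s.
At the end, for the whole second after the job is handed in: The egg timer stands upright on the coaster within 15 mm of its centre, and each jar stands upright in the tray within 15 mm of where it stood at the start; all are released and at rest (horizontal distance between egg_timer and coaster below 0.015 m and z of egg_timer in the frame of coaster between 0.001 and 0.011 m and angle between each of egg_timer, jar_red, jar_yellow, jar_green's own z axis and vertical below 0.1 rad and linear speed of each of egg_timer, jar_red, jar_yellow, jar_green below 0.03 m/s and contact force between the fingers and egg_timer below 0.1 N and distance of each of jar_red, jar_yellow, jar_green from where it was at the start of the episode below 0.015 m and contact force between the fingers and jar_red below 0.1 N and contact force between the fingers and jar_yellow below 0.1 N and contact force between the fingers and jar_green below 0.1 N); the robot touches nothing.
It fails at once if a jar or the timer is knocked over (tilted more than 0.5 rad) (angle between any of jar_red, jar_yellow, jar_green, egg_timer's own z axis and vertical above 0.5 rad).
It fails at once if the mug, the salt shaker or the tea light is shifted by more than 30 mm (distance of any of mug, salt_shaker, tea_light from where it was at the start of the episode above 0.03 m).
It also fails if it takes over 125 s, if anything falls off the work surface, if the arm or the gripper's body presses on something with over 40 N, if the wrist force passes 120 N, or if a joint passes its speed limit or range.

## Working session

There is one attempt and no reset: what is moved stays moved. The work goes in short steps, Python scripts to look and compute and a shell command to move; the robot and the scene stay as the last step left them, time stands still between calls to the robot, and variables do not carry over. Pictures are saved under pics/ and viewed, at most 14 in all, crops included, and the job is handed in when it is done.

```bash
ls; mkdir -p pics
python3 - <<'E'
from bench import env
import cv2
for n in("side","top"):
    c=env.capture(n); cv2.imwrite(f"pics/{n}0.png",c["frame"][:,:,::-1]); print(n,c["camera_matrix"],c["k1"],c["pose"])
print(env.read_state())
E
```

```text
bench.py
jog.py
pics
side [[446.46223753   0.         321.08492356]
 [  0.         446.46223753 204.97223355]
 [  0.           0.           1.        ]] 0.018427917264415214 [[ 0.9916627  -0.06226609  0.11281852  0.38212514]
 [-0.12852407 -0.54116805  0.83103472 -1.104328  ]
 [ 0.00930849 -0.83860603 -0.54465886  0.73772114]
 [ 0.          0.          0.          1.        ]]
top [[515.07241767   0.         317.48975953]
 [  0.         515.07241767 200.63136078]
 [  0.           0.           1.        ]] -4.969671312420156e-05 [[-0.0139753  -0.99299006  0.11736876  0.38421408]
 [-0.99986492  0.01286268 -0.01023185  0.01154267]
 [ 0.00865045 -0.1174959  -0.99303569  1.25965457]
 [ 0.          0.          0.          1.        ]]
{'time': 0.1, 'qpos': array([-1.21855760e+00,  4.91526449e-01,  1.55938762e+00,  3.55666098e-06,
        1.09169253e+00, -1.05601529e-01]), 'dq': array([ 0.00013942, -0.00036816, -0.00307934, -0.00052927,  0.00085067,
       -0.00094578]), 'joint_efforts': array([ 2.19434667e-03, -6.13621616e+01, -2.58606076e+01,  6.93634897e-02,
        4.70185268e-02, -3.55144266e-05]), 'tcp_pos': array([ 0.27620423, -0.56042088,  0.21410361]), 'orientation': array([-3.14058469e+00, -1.10011890e-04,  4.57838563e-01]), 'ft_force': array([-0.42313986,  0.43532099,  0.09548635]), 'wrist_torque': array([ 0.0650259 ,  0.04701932, -0.03914076]), 'gripper_force': 0.0, 'grip_width': 0.9995508019912851}
```
View pics/top0.png

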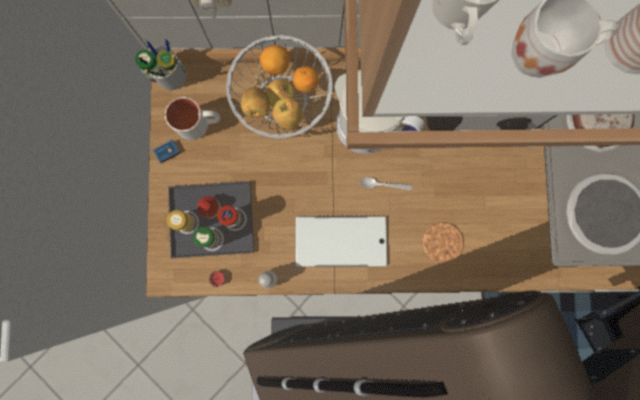

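View pics/side0.png

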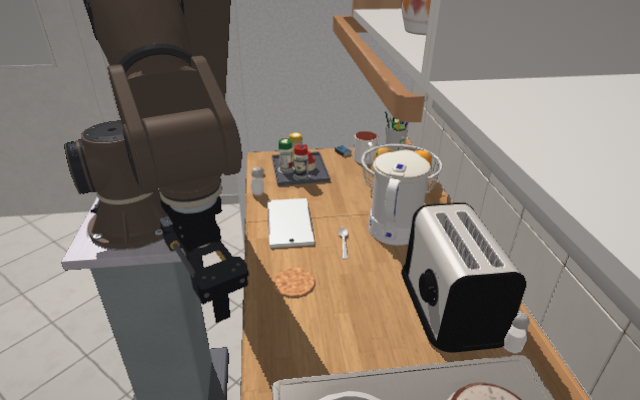

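Create h.py:
```python
import numpy as np, cv2
from bench import env
def cast(c,uv,z):
    K=c["camera_matrix"];P=np.array(c["pose"]);u,v=uv
    d=np.array([(u-K[0,2])/K[0,0],(v-K[1,2])/K[1,1]]);s=d.copy()
    for _ in range(9): s=d/(1+c["k1"]*(s@s))
    r=P[:3,:3]@np.array([s[0],s[1],1.]);o=P[:3,3]
    return o+r*(z-o[2])/r[2]
def proj(c,p):
    P=np.array(c["pose"]);q=P[:3,:3].T@(np.array(p)-P[:3,3]);s=q[:2]/q[2]
    s=s*(1+c["k1"]*(s@s));K=c["camera_matrix"];return np.array([K[0,0]*s[0]+K[0,2],K[1,1]*s[1]+K[1,2]])
def hsv(c): return cv2.cvtColor(c["frame"],cv2.COLOR_RGB2HSV).astype(int)
def blobs(m,box,amin=15):
    x0,y0,x1,y1=box;k=np.zeros(m.shape,np.uint8);k[y0:y1,x0:x1]=m[y0:y1,x0:x1]
    n,l,s,ce=cv2.connectedComponentsWithStats(k,connectivity=4)
    return [(s[i,4],tuple(s[i,:4]),ce[i],(l==i).astype(np.uint8)) for i in range(1,n) if s[i,4]>=amin]
```

Run:
```python
from h import *
c=env.capture("top");s=env.capture("side")
f=c["frame"];cv2.imwrite("pics/t1.png",cv2.resize(f[170:295,140:290],None,fx=5,fy=4.8,interpolation=cv2.INTER_CUBIC)[:,:,::-1])
g=s["frame"];cv2.imwrite("pics/s1.png",cv2.resize(g[120:220,240:360],None,fx=6,fy=6,interpolation=cv2.INTER_CUBIC)[:,:,::-1])
h=hsv(c)
H,S,V=h[...,0],h[...,1],h[...,2]
box=(160,175,262,265)
for n,m in dict(red=((H<8)|(H>172))&(S>130)&(V>60),yel=(H>15)&(H<35)&(S>110)&(V>110),grn=(H>40)&(H<90)&(S>90)).items():
    for b in blobs(m,box): print(n,b[:3])
m=(V>150)&(S<50)
for b in blobs(m,(285,205,400,275),300):
    r=cv2.minAreaRect(cv2.findContours(b[3],0,1)[0][0]);print("board",b[:3],r,cast(c,r[0],.012),cast(c,b[2],.012))
    print([cast(c,q,.012).round(3) for q in cv2.boxPoints(r)])
m=(S>100)&(H<14)&(V>90)
for b in blobs(m,(415,215,470,270),200):
    e=cv2.fitEllipse(cv2.findContours(b[3],0,1)[0][0]);print("coaster",b[:3],e,cast(c,e[0],.006))
m=(V<90)&(S<90)
for b in blobs(m,(150,165,275,270),500):
    r=cv2.minAreaRect(cv2.findContours(b[3],0,1)[0][0]);print("tray",b[:3],r,[cast(c,q,.014).round(4) for q in cv2.boxPoints(r)],cast(c,r[0],.014))
```

```text
red (np.int32(559), (np.int32(198), np.int32(197), np.int32(40), np.int32(28)), array([215.70661896, 210.00178891]))
yel (np.int32(229), (np.int32(160), np.int32(175), np.int32(32), np.int32(14)), array([174.33624454, 179.75982533]))
yel (np.int32(130), (np.int32(191), np.int32(175), np.int32(29), np.int32(9)), array([204.39230769, 178.40769231]))
yel (np.int32(20), (np.int32(220), np.int32(176), np.int32(7), np.int32(6)), array([223.15, 178.55]))
yel (np.int32(24), (np.int32(255), np.int32(184), np.int32(7), np.int32(7)), array([258.54166667, 187.91666667]))
yel (np.int32(48), (np.int32(160), np.int32(188), np.int32(7), np.int32(12)), array([162.625     , 192.89583333]))
yel (np.int32(32), (np.int32(256), np.int32(192), np.int32(6), np.int32(8)), array([258.46875, 195.5    ]))
yel (np.int32(46), (np.int32(160), np.int32(201), np.int32(8), np.int32(13)), array([163.17391304, 207.80434783]))
yel (np.int32(230), (np.int32(164), np.int32(210), np.int32(22), np.int32(20)), array([174.85652174, 219.8173913 ]))
yel (np.int32(19), (np.int32(160), np.int32(230), np.int32(7), np.int32(6)), ar
[... 1382 characters left out ...]
, -0.164,  0.012]), array([0.374, 0.055, 0.012])]
coaster (np.int32(810), (np.int32(423), np.int32(223), np.int32(41), np.int32(41)), array([443.11604938, 242.47407407])) ((442.99786376953125, 242.46414184570312), (36.163761138916016, 37.88864517211914), 121.83895111083984) [ 0.42596014 -0.30526454  0.006     ]
tray (np.int32(3529), (np.int32(169), np.int32(182), np.int32(86), np.int32(75)), array([212.75205441, 217.04023803])) ((210.67239379882812, 219.03964233398438), (70.5930404663086, 83.50980377197266), 86.56636810302734) [array([0.5713, 0.3653, 0.014 ]), array([0.5811, 0.1624, 0.014 ]), array([0.4096, 0.152 , 0.014 ]), array([0.4004, 0.3517, 0.014 ])] [0.48992115 0.2579027  0.014     ]
```

View pics/t1.png

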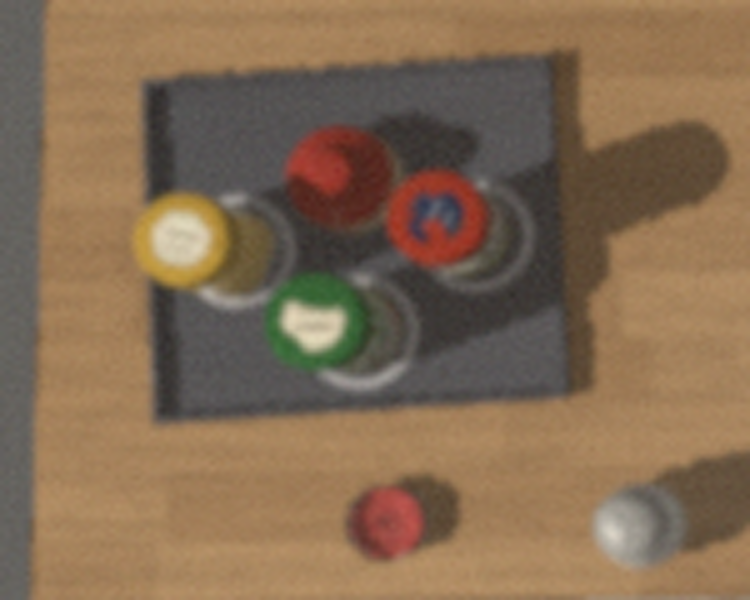

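View pics/s1.png

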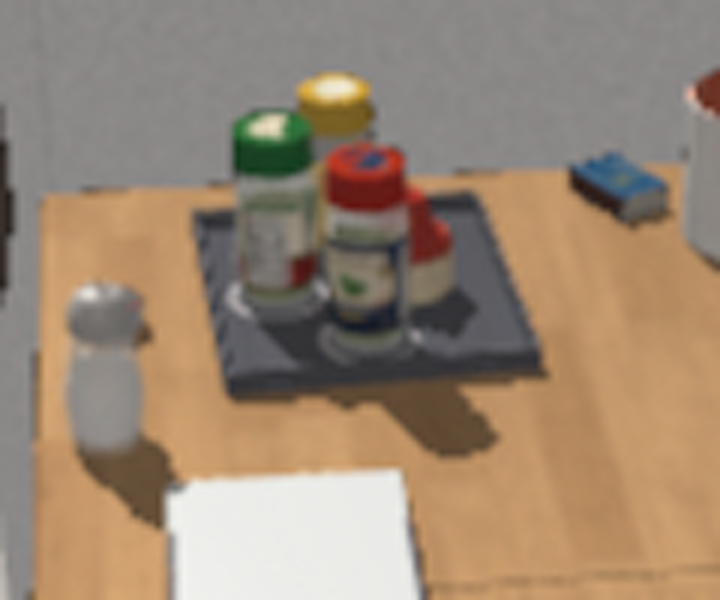

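Run:
```python
from h import *
for n,boxes,in (("top",dict(yel=(166,208,188,232),grn=(192,225,215,248),red=(216,203,240,228),timer=(196,194,216,219))),
              ("side",dict(yel=(288,130,304,146),grn=(277,137,293,150),red=(293,142,309,156)))):
    c=env.capture(n);h=hsv(c);H,S,V=h[...,0],h[...,1],h[...,2]
    red=((H<8)|(H>172))&(S>130)&(V>60)
    M=dict(yel=(H>15)&(H<35)&(S>110)&(V>90),grn=(H>40)&(H<90)&(S>70),red=red,timer=red)
    zt=dict(yel=.105,grn=.111,red=.114,timer=.04)
    for k,b in boxes.items():
        bl=max(blobs(M[k],b),key=lambda q:q[0]);ct=max(cv2.findContours(bl[3],0,1)[0],key=len)
        e=cv2.fitEllipse(cv2.convexHull(ct)) ;x,y,w,hh=bl[1]
        u=e[0]
        if n=="side": u=(x+(w-1)/2, y+ (hh-1)*.33)
        print(n,k,bl[0],bl[1],np.round(e[0],1),np.round(e[1],1),cast(c,u,zt[k]).round(4))
c=env.capture("top")
# tray corners read from crop
T=[cast(c,(140+(x+.5)/5-.5,170+(y+.5)/4.8-.5),.014) for x,y in((143,80),(553,58),(568,395),(157,420))]
T=np.array(T);print(T.round(4));o=T.mean(0)
vx=(T[0]+T[1]-T[2]-T[3])[:2];yaw=np.arctan2(vx[1],vx[0]);vy=(T[0]+T[3]-T[1]-T[2])[:2];print(o,yaw,np.linalg.norm(vx)/2,np.linalg.norm(vy)/2,np.arctan2(-vy[0],vy[1]))
R=np.array([[np.cos(yaw),-np.sin(yaw)],[np.sin(yaw),np.cos(yaw)]])
for p in((-.0475,0),(-.0025,.058),(-.0025,-.058),(.0275,0)): print((o[:2]+R@p).round(4))
```

```text
top yel 255 (np.int32(166), np.int32(210), np.int32(22), np.int32(20)) [177.2 220.8] [20.7 25.4] [0.4792 0.3149 0.105 ]
top grn 222 (np.int32(193), np.int32(227), np.int32(21), np.int32(20)) [203.  236.6] [19.6 20.9] [0.4427 0.2553 0.111 ]
top red 258 (np.int32(216), np.int32(203), np.int32(22), np.int32(22)) [225.5 213.6] [19.2 25.6] [0.4932 0.2053 0.114 ]
top timer 303 (np.int32(198), np.int32(197), np.int32(18), np.int32(20)) [207.4 206.2] [19.8 20.4] [0.5184 0.2608 0.04  ]
side yel 76 (np.int32(290), np.int32(133), np.int32(12), np.int32(10)) [295.4 136.8] [10.6 12.2] [0.482  0.2992 0.105 ]
side grn 99 (np.int32(279), np.int32(139), np.int32(13), np.int32(10)) [284.7 143.7] [11.  14.9] [0.443  0.2423 0.111 ]
side red 113 (np.int32(294), np.int32(144), np.int32(15), np.int32(12)) [301.2 150. ] [12.3 16.1] [0.4908 0.188  0.114 ]
[[0.5714 0.3621 0.014 ]
 [0.5802 0.1625 0.014 ]
 [0.4093 0.155  0.014 ]
 [0.3996 0.3519 0.014 ]]
[0.49012969 0.25786355 0.014     ] 0.05122482769870651 0.1715322790629068 0.1984733184414515 0.04659919970941289
[0.4427 0.2554]
[0.4847 0.3157]
[0.4906 0.1998]
[0.5176 0.2593]
```

```bash
echo '[[0, 0, 0, -0.125], [0, 0, 0, -0.25], [0, 0, 0, -0.375], [0, 0, 0, -0.5], [0, 0, 0, -0.6]]' | python3 jog.py 0.75 15; echo '[[0, 0, 0, -0.125], [0, 0, 0, -0.25], [0, 0, 0, -0.375], [0, 0, 0, -0.5], [0, 0, 0, -0.513]]' | python3 jog.py
```

```text
time: 0.77
tcp_pos: [0.2763, -0.5606, 0.2146]
orientation: [-3.142, -0.0, 1.064]
ft_force: [-0.5, 0.1, -0.4]
grip_width: 0.761
gripper_force: 0.0
time: 1.18
tcp_pos: [0.2762, -0.5606, 0.2146]
orientation: [-3.142, 0.0, 1.577]
ft_force: [0.2, -0.4, 0.0]
grip_width: 0.744
gripper_force: 0.0
```

```bash
echo '[[0.02, 0.033, 0, 0], [0.04, 0.066, 0, 0], [0.06, 0.1, 0, 0], [0.08, 0.133, 0, 0], [0.1, 0.167, 0, 0]]' | python3 jog.py; for i in 1 ; do echo '[[0.04, 0, 0, 0], [0.08, 0, 0, 0], [0.12, 0, 0, 0], [0.16, 0, 0, 0], [0.2, 0, 0, 0]]' | python3 jog.py; done; echo '[[0.04, 0, 0, 0], [0.08, 0, 0, 0], [0.12, 0, 0, 0], [0.16, 0, 0, 0], [0.2, 0, 0, 0]]' | python3 jog.py; echo '[[0.04, 0, 0, 0], [0.08, 0, 0, 0], [0.12, 0, 0, 0], [0.16, 0, 0, 0], [0.2, 0, 0, 0]]' | python3 jog.py; echo '[[0.03, 0, 0, 0], [0.06, 0, 0, 0], [0.09, 0, 0, 0], [0.116, 0, 0, 0], [0.116, 0, 0, 0]]' | python3 jog.py
```

```text
time: 1.6
tcp_pos: [0.4445, -0.4595, 0.2147]
orientation: [3.142, 0.0, 1.566]
ft_force: [0.0, -0.5, -0.0]
grip_width: 0.751
gripper_force: 0.0
time: 2.02
tcp_pos: [0.4429, -0.2588, 0.2146]
orientation: [3.141, 0.0, 1.567]
ft_force: [0.7, 0.3, -0.9]
grip_width: 0.75
gripper_force: 0.0
time: 2.43
tcp_pos: [0.4429, -0.0589, 0.2148]
orientation: [3.141, 0.0, 1.566]
ft_force: [1.5, -0.4, 0.0]
grip_width: 0.747
gripper_force: 0.0
time: 2.85
tcp_pos: [0.4428, 0.1414, 0.2149]
orientation: [3.141, -0.0, 1.567]
ft_force: [0.7, -0.3, -0.4]
grip_width: 0.753
gripper_force: 0.0
time: 3.27
tcp_pos: [0.4431, 0.2589, 0.2146]
orientation: [3.141, -0.001, 1.57]
ft_force: [-0.7, -0.2, -0.2]
grip_width: 0.751
gripper_force: 0.0
```

```bash
echo '[[-0.003, 0, 0, 0], [-0.003, 0, 0.04, 0], [-0.003, 0, 0.08, 0], [-0.003, 0, 0.11, 0], [-0.003, 0, 0.147, 0]]' | python3 jog.py; echo '[[0, 0, 0, 0], [0, 0, 0, 0], [0, 0, 0, 0], [0, 0, 0, 0], [0, 0, 0, 0]]' | python3 jog.py 0.2 15;echo '[[0, 0, 0, 0], [0, 0, 0, 0]]' | python3 jog.py
python3 - <<'E'
from h import *
for n,b in(("top",(140,170,290,295)),("side",(240,100,360,200))):
    c=env.capture(n);x0,y0,x1,y1=b;cv2.imwrite(f"pics/{n}2.png",cv2.resize(c["frame"][y0:y1,x0:x1],None,fx=4,fy=4,interpolation=2)[:,:,::-1])
E
```

```text
time: 3.68
tcp_pos: [0.4436, 0.2511, 0.0671]
orientation: [3.14, -0.0, 1.567]
ft_force: [0.9, 0.4, 0.1]
grip_width: 0.75
gripper_force: 0.0
time: 4.1
tcp_pos: [0.4441, 0.2525, 0.0696]
orientation: [3.139, -0.001, 1.57]
ft_force: [-0.8, -1.1, 2.7]
grip_width: 0.471
gripper_force: 15.0
time: 4.27
tcp_pos: [0.4441, 0.2526, 0.0695]
orientation: [3.138, -0.001, 1.571]
ft_force: [-2.1, -1.0, 10.5]
grip_width: 0.471
gripper_force: 15.0
```

View pics/side2.png

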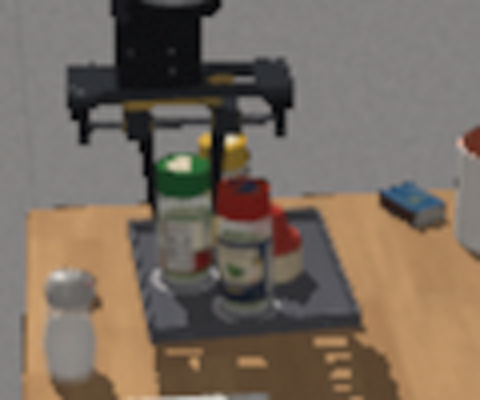

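```bash
echo '[[0, 0, -0.02, 0], [0, 0, -0.05, 0], [0, 0, -0.085, 0], [0, 0, -0.12, 0], [0, 0, -0.14, 0]]' | python3 jog.py; echo '[[-0.03, 0, 0, 0], [-0.065, 0, 0, 0], [-0.1, 0, 0, 0], [-0.135, 0, 0, 0], [-0.17, 0, 0, 0]]' | python3 jog.py; echo '[[-0.035, 0, 0, 0], [-0.07, -0.004, 0, 0], [-0.105, -0.008, 0, 0], [-0.14, -0.012, 0, 0], [-0.17, -0.012, 0, 0]]' | python3 jog.py;echo '[[-0.02, 0, 0, 0], [-0.035, 0, 0, 0], [-0.035, 0, 0, 0], [-0.035, 0, 0, 0]]' | python3 jog.py
```

```text
time: 4.78
tcp_pos: [0.4438, 0.2526, 0.2121]
orientation: [3.137, -0.002, 1.571]
ft_force: [0.3, -0.6, -1.2]
grip_width: 0.471
gripper_force: 15.0
time: 5.2
tcp_pos: [0.4428, 0.081, 0.2087]
orientation: [3.14, 0.0, 1.571]
ft_force: [0.5, -0.1, -0.7]
grip_width: 0.467
gripper_force: 15.0
time: 5.62
tcp_pos: [0.4303, -0.0895, 0.2087]
orientation: [3.14, 0.001, 1.57]
ft_force: [1.4, 0.3, -1.4]
grip_width: 0.474
gripper_force: 15.0
time: 5.95
tcp_pos: [0.4311, -0.1229, 0.2082]
orientation: [3.141, 0.0, 1.569]
ft_force: [0.3, 0.2, -0.3]
grip_width: 0.469
gripper_force: 15.0
```

```bash
echo '[[0, 0, 0.03, 0], [0, 0, 0.065, 0], [0, 0, 0.1, 0], [0, 0, 0.115, 0], [0, 0, 0.123, 0]]' | python3 jog.py; echo '[[0, 0, 0, 0], [0, 0, 0.003, 0], [0, 0, 0.006, 0], [0, 0, 0.007, 0], [0, 0, 0.007, 0]]' | python3 jog.py; echo '[[0, 0, 0, 0], [0, 0, 0, 0], [0, 0, 0, 0]]' | python3 jog.py
```

```text
time: 6.37
tcp_pos: [0.4305, -0.1213, 0.083]
orientation: [-3.139, -0.001, 1.572]
ft_force: [0.9, 0.5, 0.1]
grip_width: 0.47
gripper_force: 15.0
time: 6.78
tcp_pos: [0.4315, -0.1227, 0.0782]
orientation: [3.141, 0.001, 1.571]
ft_force: [0.5, -0.5, -0.8]
grip_width: 0.471
gripper_force: 15.0
time: 7.03
tcp_pos: [0.4314, -0.1227, 0.0779]
orientation: [3.141, 0.0, 1.571]
ft_force: [-0.1, 0.2, -1.3]
grip_width: 0.471
gripper_force: 15.0
```

```bash
echo '[[0, 0, 0.001, 0], [0, 0, 0.002, 0], [0, 0, 0.002, 0], [0, 0, 0.002, 0]]' | python3 jog.py
```

```text
time: 7.37
tcp_pos: [0.431, -0.1227, 0.0761]
orientation: [-3.141, 0.0, 1.571]
ft_force: [-3.6, -0.8, 12.1]
grip_width: 0.471
gripper_force: 15.0
```

```bash
echo '[[0, 0, 0, 0], [0, 0, 0, 0], [0, 0, 0, 0], [0, 0, 0, 0]]' | python3 jog.py 0.75; echo '[[0, 0, -0.03, 0], [0, 0, -0.06, 0], [0, 0, -0.09, 0], [0, 0, -0.12, 0], [0, 0, -0.14, 0]]' | python3 jog.py; echo '[[0.04, 0, 0, 0], [0.08, 0.01, 0, 0], [0.12, 0.02, 0, 0], [0.16, 0.03, 0, 0], [0.2, 0.04, 0, 0]]' | python3 jog.py; echo '[[0.04, 0.01, 0, 0], [0.08, 0.019, 0, 0], [0.12, 0.019, 0, 0], [0.123, 0.019, 0, 0], [0.123, 0.019, 0, 0]]' | python3 jog.py
```

```text
time: 7.7
tcp_pos: [0.4313, -0.1227, 0.0755]
orientation: [-3.142, 0.0, 1.571]
ft_force: [-0.1, -0.6, -0.4]
grip_width: 0.696
gripper_force: 0.0
time: 8.12
tcp_pos: [0.4316, -0.1227, 0.2182]
orientation: [3.139, 0.001, 1.571]
ft_force: [0.5, 0.2, -1.0]
grip_width: 0.748
gripper_force: 0.0
time: 8.53
tcp_pos: [0.4713, 0.0793, 0.2157]
orientation: [3.141, 0.0, 1.57]
ft_force: [1.7, 0.5, 0.1]
grip_width: 0.747
gripper_force: 0.0
time: 8.95
tcp_pos: [0.4898, 0.2023, 0.215]
orientation: [-3.141, 0.0, 1.574]
ft_force: [0.2, -0.4, -0.0]
grip_width: 0.75
gripper_force: 0.0
```

```bash
echo '[[0, 0, 0.035, 0], [0, 0, 0.07, 0], [0, 0, 0.105, 0], [0, 0, 0.13, 0], [0, 0, 0.145, 0]]' | python3 jog.py;echo '[[0, 0, 0, 0], [0, 0, 0, 0]]' | python3 jog.py; echo '[[0, 0, 0, 0], [0, 0, 0, 0], [0, 0, 0, 0], [0, 0, 0, 0], [0, 0, 0, 0]]' | python3 jog.py 0.2 15;echo '[[0, 0, 0, 0], [0, 0, 0, 0]]' | python3 jog.py
```

```text
time: 9.37
tcp_pos: [0.4892, 0.1986, 0.068]
orientation: [-3.138, 0.001, 1.569]
ft_force: [-0.3, 0.1, -0.4]
grip_width: 0.749
gripper_force: 0.0
time: 9.53
tcp_pos: [0.4902, 0.1993, 0.0705]
orientation: [-3.14, 0.001, 1.57]
ft_force: [-0.2, -0.6, -0.0]
grip_width: 0.75
gripper_force: 0.0
time: 9.95
tcp_pos: [0.4904, 0.2004, 0.0712]
orientation: [3.141, -0.0, 1.571]
ft_force: [-0.9, -0.4, -0.6]
grip_width: 0.458
gripper_force: 15.4
time: 10.12
tcp_pos: [0.4905, 0.2004, 0.0712]
orientation: [3.141, -0.0, 1.571]
ft_force: [-0.8, -0.4, 5.9]
grip_width: 0.46
gripper_force: 15.0
```

```bash
echo '[[0, 0, -0.02, 0], [0, 0, -0.05, 0], [0, 0, -0.085, 0], [0, 0, -0.12, 0], [0, 0, -0.14, 0]]' | python3 jog.py; echo '[[-0.025, -0.01, 0, 0], [-0.06, -0.02, 0, 0], [-0.095, -0.03, 0, 0], [-0.13, -0.04, 0, 0], [-0.165, -0.05, 0, 0]]' | python3 jog.py; echo '[[-0.035, -0.006, 0, 0], [-0.07, -0.0095, 0, 0], [-0.091, -0.0095, 0, 0], [-0.091, -0.0095, 0, 0], [-0.091, -0.0095, 0, 0]]' | python3 jog.py; echo '[[0, 0, 0.03, 0], [0, 0, 0.065, 0], [0, 0, 0.1, 0], [0, 0, 0.12, 0], [0, 0, 0.126, 0]]' | python3 jog.py; echo '[[0, 0, 0.003, 0], [0, 0, 0.005, 0], [0, 0, 0.005, 0], [0, 0, 0.005, 0]]' | python3 jog.py
```

```text
time: 10.53
tcp_pos: [0.4908, 0.2006, 0.2141]
orientation: [3.138, -0.001, 1.571]
ft_force: [0.3, -0.6, -1.1]
grip_width: 0.458
gripper_force: 15.0
time: 10.95
tcp_pos: [0.4393, 0.0342, 0.2107]
orientation: [3.141, 0.0, 1.572]
ft_force: [0.8, -0.4, -0.5]
grip_width: 0.461
gripper_force: 15.0
time: 11.37
tcp_pos: [0.4306, -0.0564, 0.2106]
orientation: [-3.141, -0.0, 1.568]
ft_force: [0.4, -1.2, -0.4]
grip_width: 0.458
gripper_force: 15.0
time: 11.78
tcp_pos: [0.4295, -0.0542, 0.082]
orientation: [-3.137, -0.001, 1.572]
ft_force: [-0.2, -0.5, -1.0]
grip_width: 0.463
gripper_force: 15.0
time: 12.12
tcp_pos: [0.4313, -0.0556, 0.0806]
orientation: [3.14, 0.001, 1.571]
ft_force: [0.4, -0.1, -1.4]
grip_width: 0.458
gripper_force: 15.0
```

```bash
echo '[[0, 0, 0.001, 0], [0, 0, 0.002, 0], [0, 0, 0.003, 0], [0, 0, 0.003, 0], [0, 0, 0.003, 0]]' | python3 jog.py
```

```text
time: 12.53
tcp_pos: [0.431, -0.0558, 0.0775]
orientation: [3.14, 0.001, 1.571]
ft_force: [-2.5, 0.7, 12.9]
grip_width: 0.459
gripper_force: 15.0
```

```bash
echo '[[0, 0, 0, 0], [0, 0, 0, 0], [0, 0, 0, 0], [0, 0, 0, 0]]' | python3 jog.py 0.75; echo '[[0, 0, -0.03, 0], [0, 0, -0.06, 0], [0, 0, -0.09, 0], [0, 0, -0.12, 0], [0, 0, -0.14, 0]]' | python3 jog.py; echo '[[0.04, 0.005, 0, 0], [0.08, 0.01, 0, 0], [0.12, 0.02, 0, 0], [0.16, 0.03, 0, 0], [0.2, 0.04, 0, 0]]' | python3 jog.py; echo '[[0.04, 0.012, 0, 0], [0.08, 0.012, 0, 0], [0.12, 0.012, 0, 0], [0.155, 0.012, 0, 0], [0.172, 0.012, 0, 0]]' | python3 jog.py; echo '[[0, 0, 0, 0], [0, 0, 0, 0]]' | python3 jog.py
```

```text
time: 12.87
tcp_pos: [0.4308, -0.0557, 0.0766]
orientation: [3.141, 0.0, 1.571]
ft_force: [-0.6, 0.8, -0.2]
grip_width: 0.684
gripper_force: 0.0
time: 13.28
tcp_pos: [0.431, -0.0557, 0.2192]
orientation: [3.139, 0.001, 1.571]
ft_force: [-0.5, -1.8, -0.3]
grip_width: 0.745
gripper_force: 0.0
time: 13.7
tcp_pos: [0.4708, 0.1463, 0.2167]
orientation: [3.141, 0.0, 1.57]
ft_force: [1.1, -0.2, 0.7]
grip_width: 0.75
gripper_force: 0.0
time: 14.12
tcp_pos: [0.4822, 0.3199, 0.2162]
orientation: [-3.141, -0.0, 1.573]
ft_force: [0.7, -0.8, -0.1]
grip_width: 0.75
gripper_force: 0.0
time: 14.28
tcp_pos: [0.4823, 0.3168, 0.216]
orientation: [-3.141, 0.001, 1.573]
ft_force: [-0.6, -0.2, 0.4]
grip_width: 0.748
gripper_force: 0.0
```

Run:
```python
from h import *
c=env.capture("top");cv2.imwrite("pics/t3.png",cv2.resize(c["frame"][170:295,140:480],None,fx=2.3,fy=2.3,interpolation=2)[:,:,::-1])
```

```text
(no output)
```

View pics/t3.png

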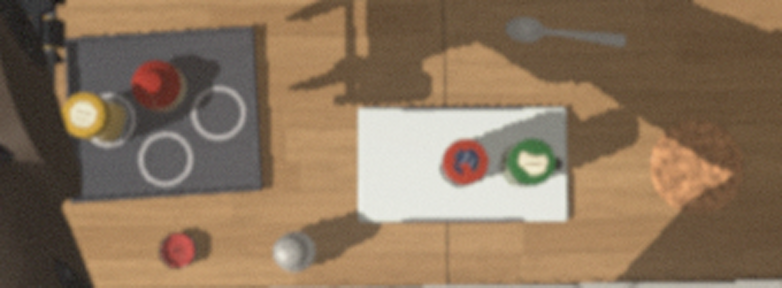

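```bash
echo '[[0, 0.0005, 0.035, 0], [0, 0.0005, 0.07, 0], [0, 0.0005, 0.105, 0], [0, 0.0005, 0.135, 0], [0, 0.0005, 0.15, 0]]' | python3 jog.py;echo '[[0, 0, 0, 0], [0, 0, 0, 0]]' | python3 jog.py; echo '[[0, 0, 0, 0], [0, 0, 0, 0], [0, 0, 0, 0], [0, 0, 0, 0], [0, 0, 0, 0]]' | python3 jog.py 0.2 15;echo '[[0, 0, 0, 0], [0, 0, 0, 0]]' | python3 jog.py; echo '[[0, 0, -0.02, 0], [0, 0, -0.05, 0], [0, 0, -0.085, 0], [0, 0, -0.12, 0], [0, 0, -0.145, 0]]' | python3 jog.py
```

```text
time: 14.75
tcp_pos: [0.4823, 0.3141, 0.0635]
orientation: [-3.138, 0.002, 1.569]
ft_force: [-0.1, -0.1, 0.3]
grip_width: 0.749
gripper_force: 0.0
time: 14.92
tcp_pos: [0.4835, 0.3152, 0.0666]
orientation: [-3.141, 0.001, 1.569]
ft_force: [0.4, 0.4, 0.4]
grip_width: 0.752
gripper_force: 0.0
time: 15.33
tcp_pos: [0.4834, 0.3165, 0.0673]
orientation: [3.141, -0.0, 1.571]
ft_force: [-1.4, -0.2, 3.9]
grip_width: 0.483
gripper_force: 15.0
time: 15.5
tcp_pos: [0.4834, 0.3166, 0.0673]
orientation: [3.141, -0.0, 1.571]
ft_force: [-1.9, -0.5, 6.9]
grip_width: 0.481
gripper_force: 15.0
time: 15.92
tcp_pos: [0.4835, 0.3165, 0.2146]
orientation: [3.14, -0.001, 1.571]
ft_force: [0.0, 0.4, -0.8]
grip_width: 0.478
gripper_force: 15.0
```

```bash
echo '[[-0.025, -0.01, 0, 0], [-0.06, -0.02, 0, 0], [-0.095, -0.03, 0, 0], [-0.13, -0.04, 0, 0], [-0.165, -0.0525, 0, 0]]' | python3 jog.py; echo '[[-0.035, 0, 0, 0], [-0.07, 0, 0, 0], [-0.105, 0, 0, 0], [-0.135, 0, 0, 0], [-0.1415, 0, 0, 0]]' | python3 jog.py;echo '[[0, 0, 0, 0], [0, 0, 0, 0]]' | python3 jog.py; echo '[[0, 0, 0.03, 0], [0, 0, 0.065, 0], [0, 0, 0.1, 0], [0, 0, 0.125, 0], [0, 0, 0.131, 0]]' | python3 jog.py; echo '[[0, 0, 0.003, 0], [0, 0, 0.005, 0], [0, 0, 0.007, 0], [0, 0, 0.007, 0]]' | python3 jog.py
```

```text
time: 16.33
tcp_pos: [0.43, 0.1501, 0.2116]
orientation: [3.141, 0.0, 1.571]
ft_force: [1.2, -0.2, -0.9]
grip_width: 0.481
gripper_force: 15.0
time: 16.75
tcp_pos: [0.4306, 0.0068, 0.2118]
orientation: [3.141, 0.001, 1.569]
ft_force: [-0.1, 1.0, -1.1]
grip_width: 0.479
gripper_force: 15.0
time: 16.92
tcp_pos: [0.4307, 0.01, 0.2116]
orientation: [3.142, -0.0, 1.57]
ft_force: [-0.2, -0.5, -1.0]
grip_width: 0.48
gripper_force: 15.0
time: 17.33
tcp_pos: [0.4293, 0.0113, 0.0777]
orientation: [-3.137, -0.001, 1.572]
ft_force: [0.4, -1.8, -0.6]
grip_width: 0.48
gripper_force: 15.0
time: 17.67
tcp_pos: [0.4313, 0.01, 0.0745]
orientation: [3.14, 0.0, 1.571]
ft_force: [0.8, -0.1, -1.6]
grip_width: 0.48
gripper_force: 15.0
```

```bash
echo '[[0, 0, 0.001, 0], [0, 0, 0.002, 0], [0, 0, 0.002, 0], [0, 0, 0.002, 0]]' | python3 jog.py; echo '[[0, 0, 0, 0], [0, 0, 0, 0], [0, 0, 0, 0], [0, 0, 0, 0]]' | python3 jog.py 0.75; echo '[[0, 0, -0.03, 0], [0, 0, -0.06, 0], [0, 0, -0.09, 0], [0, 0, -0.12, 0], [0, 0, -0.14, 0]]' | python3 jog.py;echo '[[0, 0, 0, 0], [0, 0, 0, 0]]' | python3 jog.py
python3 - <<'E'
from h import *
c=env.capture("top");cv2.imwrite("pics/t4.png",cv2.resize(c["frame"][170:295,140:290],None,fx=5,fy=4.8,interpolation=2)[:,:,::-1])
h=hsv(c);H,S,V=h[...,0],h[...,1],h[...,2]
m=((H<8)|(H>172))&(S>130)&(V>60)
for b in blobs(m,(190,185,260,265),80): 
    e=cv2.fitEllipse(cv2.convexHull(max(cv2.findContours(b[3],0,1)[0],key=len)));print("timer",b[:3],e,[cast(c,e[0],z).round(4) for z in(.031,.045)])
E
```

```text
time: 18.0
tcp_pos: [0.4306, 0.0098, 0.0731]
orientation: [3.141, 0.0, 1.57]
ft_force: [-5.7, -0.1, 15.9]
grip_width: 0.482
gripper_force: 15.0
time: 18.33
tcp_pos: [0.431, 0.0098, 0.0719]
orientation: [3.141, 0.0, 1.571]
ft_force: [1.0, -0.1, -0.4]
grip_width: 0.705
gripper_force: 0.0
time: 18.75
tcp_pos: [0.4311, 0.0098, 0.2143]
orientation: [3.139, 0.0, 1.571]
ft_force: [-0.6, 0.3, 0.1]
grip_width: 0.75
gripper_force: 0.0
time: 18.92
tcp_pos: [0.431, 0.0098, 0.2122]
orientation: [3.139, 0.0, 1.571]
ft_force: [-0.3, -0.5, -1.0]
grip_width: 0.751
gripper_force: 0.0
timer (np.int32(329), (np.int32(197), np.int32(197), np.int32(21), np.int32(20)), array([207.29787234, 206.47720365])) ((207.2685089111328, 206.50210571289062), (19.994815826416016, 20.40398597717285), 91.0282211303711) [array([0.5187, 0.263 , 0.031 ]), array([0.5172, 0.2601, 0.045 ])]
```

View pics/t4.png

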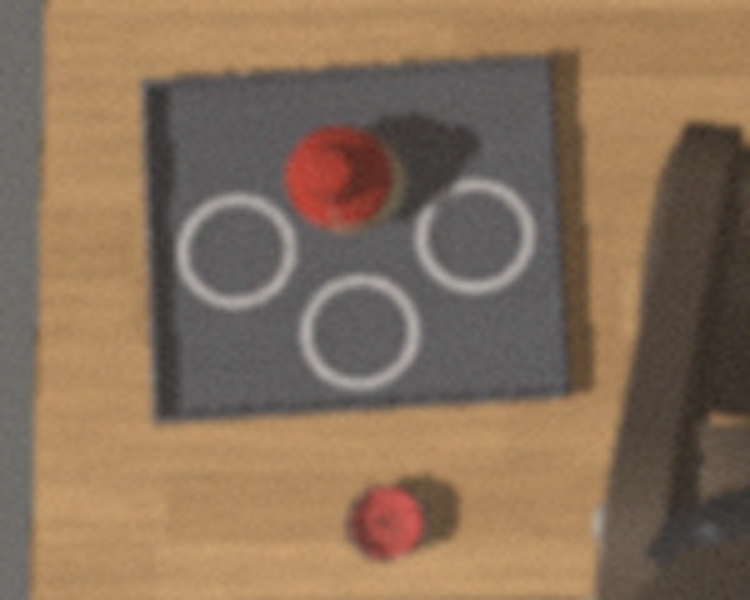

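```bash
echo '[[0.04, 0.01, 0, 0], [0.08, 0.03, 0, 0], [0.12, 0.05, 0, 0], [0.16, 0.07, 0, 0], [0.2, 0.087, 0, 0]]' | python3 jog.py 0.7; echo '[[0.03, 0, 0, 0], [0.051, 0, 0, 0], [0.051, 0, 0, 0], [0.051, 0, 0, 0]]' | python3 jog.py;  echo '[[0, 0, 0.035, 0], [0, 0, 0.07, 0], [0, 0, 0.11, 0], [0, 0, 0.13, 0], [0, 0, 0.14, 0]]' | python3 jog.py;echo '[[0, 0, 0, 0], [0, 0, 0.015, 0], [0, 0, 0.03, 0], [0, 0, 0.042, 0], [0, 0, 0.042, 0]]' | python3 jog.py;echo '[[0, 0, 0, 0], [0, 0, 0, 0]]' | python3 jog.py
python3 - <<'E'
from h import *
c=env.capture("top")
for x,y in((360,331),(475,237),(238,251)):print(cast(c,(140+(x+.5)/5-.5,170+(y+.5)/4.8-.5),.005))
E
```

```text
time: 19.38
tcp_pos: [0.5136, 0.2016, 0.2097]
orientation: [-3.139, 0.001, 1.57]
ft_force: [1.9, -1.5, -0.1]
grip_width: 0.7
gripper_force: 0.0
time: 19.72
tcp_pos: [0.5126, 0.2513, 0.2096]
orientation: [-3.139, 0.001, 1.573]
ft_force: [-1.3, -1.1, 0.6]
grip_width: 0.698
gripper_force: 0.0
time: 20.13
tcp_pos: [0.5118, 0.2489, 0.0681]
orientation: [-3.136, 0.002, 1.569]
ft_force: [-0.6, -0.1, 0.8]
grip_width: 0.7
gripper_force: 0.0
time: 20.55
tcp_pos: [0.5131, 0.2502, 0.0288]
orientation: [-3.14, 0.001, 1.57]
ft_force: [0.2, 0.7, 0.4]
grip_width: 0.698
gripper_force: 0.0
time: 20.72
tcp_pos: [0.5139, 0.2508, 0.0306]
orientation: [3.14, -0.0, 1.571]
ft_force: [0.4, 0.4, -0.1]
grip_width: 0.698
gripper_force: 0.0
[0.4431236  0.25694345 0.005     ]
[0.49006005 0.20142593 0.005     ]
[0.48446444 0.31667709 0.005     ]
```

```bash
echo '[[0.003, 0.004, 0, 0], [0.006, 0.004, 0, 0], [0.01, 0.004, 0, 0], [0.01, 0.004, 0, 0], [0.01, 0.004, 0, 0]]' | python3 jog.py; echo '[[0, 0, 0.005, 0], [0, 0, 0.01, 0], [0, 0, 0.015, 0], [0, 0, 0.019, 0], [0, 0, 0.021, 0]]' | python3 jog.py;echo '[[0, 0, 0, 0], [0, 0, 0, 0]]' | python3 jog.py
```

```text
time: 21.18
tcp_pos: [0.5173, 0.2612, 0.0296]
orientation: [3.142, 0.0, 1.571]
ft_force: [0.3, 0.2, -0.2]
grip_width: 0.696
gripper_force: 0.0
time: 21.6
tcp_pos: [0.5171, 0.2606, 0.0076]
orientation: [-3.141, 0.0, 1.571]
ft_force: [0.7, 0.1, -0.3]
grip_width: 0.7
gripper_force: 0.0
time: 21.77
tcp_pos: [0.5174, 0.2607, 0.0084]
orientation: [-3.141, 0.0, 1.571]
ft_force: [0.1, 0.5, -0.8]
grip_width: 0.699
gripper_force: 0.0
```

```bash
echo '[[0, 0, 0, 0], [0, 0, 0, 0], [0, 0, 0, 0], [0, 0, 0, 0], [0, 0, 0, 0]]' | python3 jog.py 0.3 15;echo '[[0, 0, 0, 0], [0, 0, 0, 0]]' | python3 jog.py; echo '[[0, 0, -0.01, 0], [0, 0, -0.03, 0], [0, 0, -0.065, 0], [0, 0, -0.1, 0], [0, 0, -0.13, 0]]' | python3 jog.py;  echo '[[0, 0, -0.03, 0], [0, 0, -0.05, 0], [0, 0, -0.05, 0]]' | python3 jog.py
python3 - <<'E'
from h import *
c=env.capture("side");cv2.imwrite("pics/s5.png",cv2.resize(c["frame"][60:260,220:380],None,fx=3,fy=3,interpolation=2)[:,:,::-1])
E
```

```text
time: 22.18
tcp_pos: [0.5175, 0.2608, 0.0088]
orientation: [3.141, -0.0, 1.571]
ft_force: [0.4, -0.4, 1.7]
grip_width: 0.543
gripper_force: 15.0
time: 22.35
tcp_pos: [0.5175, 0.2609, 0.0088]
orientation: [3.141, -0.0, 1.571]
ft_force: [0.3, -0.1, 2.8]
grip_width: 0.546
gripper_force: 15.0
time: 22.77
tcp_pos: [0.5172, 0.2608, 0.1411]
orientation: [3.141, -0.0, 1.571]
ft_force: [-0.3, -0.3, -0.8]
grip_width: 0.547
gripper_force: 15.0
time: 23.02
tcp_pos: [0.5185, 0.2614, 0.1935]
orientation: [3.135, -0.002, 1.571]
ft_force: [-0.0, 0.4, -0.7]
grip_width: 0.541
gripper_force: 15.0
```

View pics/s5.png

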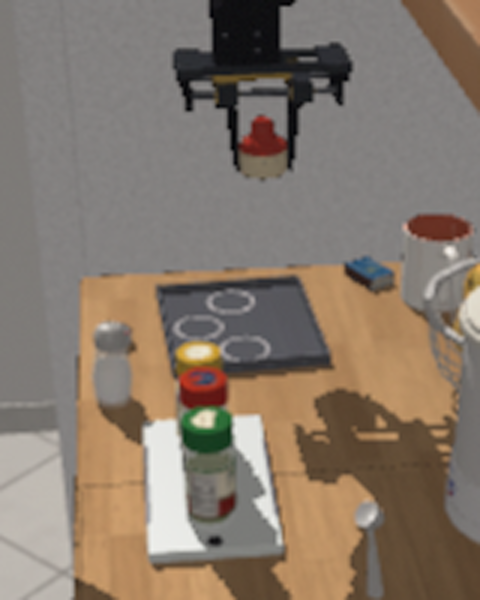

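```bash
echo '[[-0.01, -0.02, 0, 0], [-0.03, -0.045, 0, 0], [-0.055, -0.07, 0, 0], [-0.09, -0.093, 0, 0], [-0.13, -0.093, 0, 0]]' | python3 jog.py; echo '[[-0.04, 0, 0, 0], [-0.08, 0, 0, 0], [-0.12, 0, 0, 0], [-0.16, 0, 0, 0], [-0.2, 0, 0, 0]]' | python3 jog.py;echo '[[-0.04, 0, 0, 0], [-0.08, 0, 0, 0], [-0.12, 0, 0, 0], [-0.16, 0, 0, 0], [-0.2, 0, 0, 0]]' | python3 jog.py;echo '[[-0.03, 0, 0, 0], [-0.036, 0, 0, 0], [-0.036, 0, 0, 0], [-0.036, 0, 0, 0]]' | python3 jog.py
```

```text
time: 23.48
tcp_pos: [0.4195, 0.1304, 0.1873]
orientation: [-3.137, 0.001, 1.574]
ft_force: [3.4, 0.4, -0.7]
grip_width: 0.547
gripper_force: 15.0
time: 23.9
tcp_pos: [0.4232, -0.0708, 0.1877]
orientation: [-3.14, -0.001, 1.571]
ft_force: [1.8, 0.1, -1.2]
grip_width: 0.542
gripper_force: 15.0
time: 24.32
tcp_pos: [0.4233, -0.2708, 0.1874]
orientation: [-3.14, -0.001, 1.57]
ft_force: [0.4, 0.4, -0.8]
grip_width: 0.545
gripper_force: 15.0
time: 24.65
tcp_pos: [0.4237, -0.3043, 0.1876]
orientation: [-3.14, -0.002, 1.57]
ft_force: [0.1, 0.5, -1.6]
grip_width: 0.544
gripper_force: 15.0
```

Run:
```python
from h import *
s=env.capture("side");h=hsv(s);H,S,V=h[...,0],h[...,1],h[...,2]
m=(S>115)&(H<14)&(V>80)
for b in blobs(m,(265,255,325,305),200):
    e=cv2.fitEllipse(cv2.convexHull(max(cv2.findContours(b[3],0,1)[0],key=len)));x,y,w,q=b[1];print(b[:3],e,cast(s,e[0],.006),cast(s,(x+(w-1)/2,y+(q-1)/2),.006))
cv2.imwrite("pics/s6.png",cv2.resize(s["frame"][170:330,200:380],None,fx=4,fy=3.7,interpolation=2)[:,:,::-1])
```

```text
(np.int32(888), (np.int32(273), np.int32(268), np.int32(42), np.int32(29)), array([293.50563063, 282.26463964])) ((293.65374755859375, 282.1392822265625), (28.644683837890625, 41.365089416503906), 87.18324279785156) [ 0.42578095 -0.31390479  0.006     ] [ 0.42545577 -0.3133833   0.006     ]
```

View pics/s6.png

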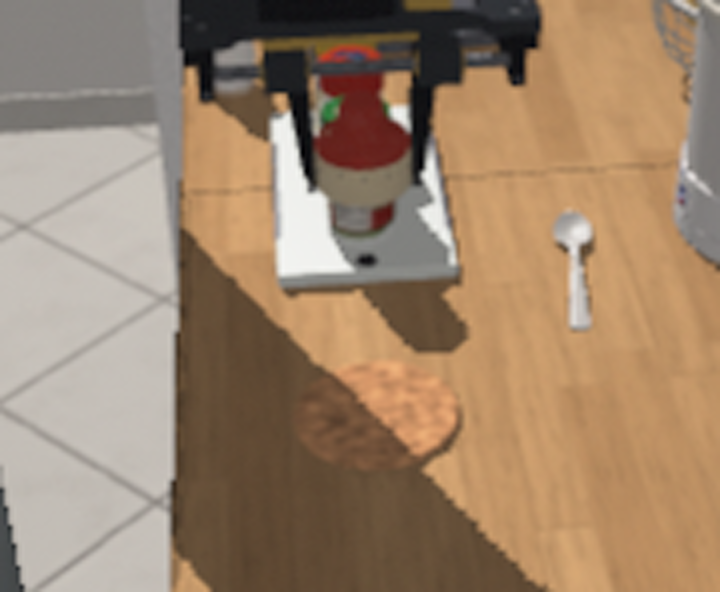

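```bash
echo '[[-0.0025, 0.002, 0, 0], [-0.0025, 0.002, 0.035, 0], [-0.0025, 0.002, 0.07, 0], [-0.0025, 0.002, 0.105, 0], [-0.0025, 0.002, 0.135, 0]]' | python3 jog.py; echo '[[0, 0, 0.015, 0], [0, 0, 0.025, 0], [0, 0, 0.032, 0], [0, 0, 0.036, 0], [0, 0, 0.038, 0]]' | python3 jog.py;echo '[[0, 0, 0, 0], [0, 0, 0, 0]]' | python3 jog.py
```

```text
time: 25.12
tcp_pos: [0.4265, -0.3063, 0.0521]
orientation: [-3.142, -0.0, 1.572]
ft_force: [-0.2, -0.1, -2.1]
grip_width: 0.545
gripper_force: 15.0
time: 25.53
tcp_pos: [0.4268, -0.3076, 0.0159]
orientation: [3.141, 0.001, 1.571]
ft_force: [-0.4, 0.5, -0.9]
grip_width: 0.541
gripper_force: 15.0
time: 25.7
tcp_pos: [0.4267, -0.3079, 0.0164]
orientation: [3.141, 0.001, 1.571]
ft_force: [-0.3, -1.1, 0.6]
grip_width: 0.542
gripper_force: 15.0
```

```bash
echo '[[0, 0, 0.002, 0], [0, 0, 0.004, 0], [0, 0, 0.005, 0], [0, 0, 0.005, 0], [0, 0, 0.005, 0]]' | python3 jog.py; echo '[[0, 0, 0.001, 0], [0, 0, 0.002, 0], [0, 0, 0.002, 0], [0, 0, 0.002, 0]]' | python3 jog.py
```

```text
time: 26.12
tcp_pos: [0.4263, -0.3077, 0.0106]
orientation: [-3.142, 0.0, 1.571]
ft_force: [0.3, -0.5, -1.2]
grip_width: 0.545
gripper_force: 15.0
time: 26.45
tcp_pos: [0.4264, -0.3079, 0.0095]
orientation: [3.141, 0.001, 1.571]
ft_force: [-3.3, 0.5, 11.5]
grip_width: 0.544
gripper_force: 15.0
```

```bash
echo '[[0, 0, 0, 0], [0, 0, 0, 0], [0, 0, 0, 0], [0, 0, 0, 0]]' | python3 jog.py 0.75; echo '[[0, 0, -0.03, 0], [0, 0, -0.06, 0], [0, 0, -0.09, 0], [0, 0, -0.12, 0], [0, 0, -0.15, 0]]' | python3 jog.py; echo '[[0.02, 0, -0.03, 0], [0.06, 0, -0.05, 0], [0.1, 0, -0.05, 0], [0.14, 0, -0.05, 0], [0.18, 0, -0.05, 0]]' | python3 jog.py;echo '[[0, 0, 0, 0], [0, 0, 0, 0]]' | python3 jog.py
python3 - <<'E'
from h import *
c=env.capture("side");cv2.imwrite("pics/s7.png",cv2.resize(c["frame"][180:320,220:380],None,fx=4,fy=4,interpolation=2)[:,:,::-1])
c=env.capture("top");cv2.imwrite("pics/t7.png",cv2.resize(c["frame"][200:280,280:480],None,fx=4,fy=4,interpolation=2)[:,:,::-1])
E
```

```text
time: 26.78
tcp_pos: [0.4264, -0.3077, 0.0085]
orientation: [-3.142, 0.0, 1.571]
ft_force: [-0.2, 0.0, 0.6]
grip_width: 0.733
gripper_force: 0.0
time: 27.2
tcp_pos: [0.4262, -0.3075, 0.16]
orientation: [-3.141, -0.0, 1.571]
ft_force: [-0.2, -0.2, -0.2]
grip_width: 0.753
gripper_force: 0.0
time: 27.62
tcp_pos: [0.4259, -0.126, 0.209]
orientation: [3.141, 0.0, 1.57]
ft_force: [2.0, 0.3, -0.8]
grip_width: 0.748
gripper_force: 0.0
time: 27.78
tcp_pos: [0.4264, -0.1261, 0.2089]
orientation: [3.141, 0.0, 1.574]
ft_force: [0.0, -0.2, -0.4]
grip_width: 0.747
gripper_force: 0.0
```

View pics/s7.png

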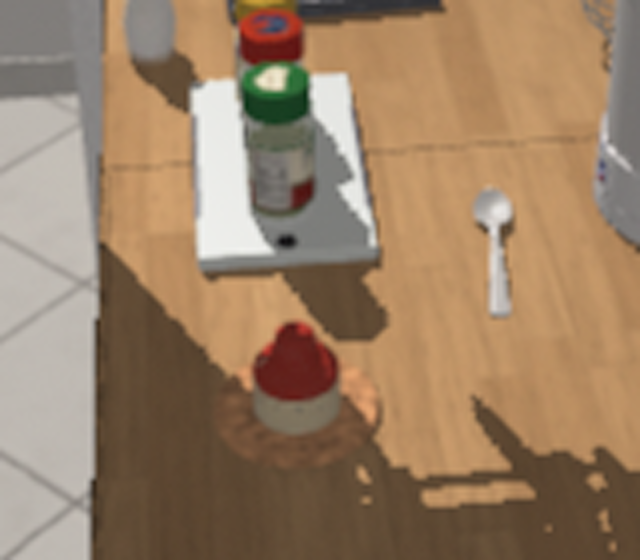

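View pics/t7.png

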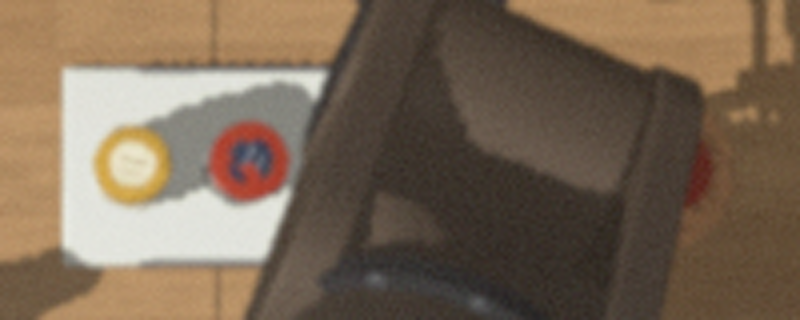

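```bash
echo '[[0.0034, 0.0046, 0, 0], [0.0034, 0.0046, 0.035, 0], [0.0034, 0.0046, 0.07, 0], [0.0034, 0.0046, 0.105, 0], [0.0034, 0.0046, 0.131, 0]]' | python3 jog.py; echo '[[0, 0, 0, 0], [0, 0, 0, 0], [0, 0, 0, 0]]' | python3 jog.py;echo '[[0, 0, 0, 0], [0, 0, 0, 0], [0, 0, 0, 0], [0, 0, 0, 0], [0, 0, 0, 0]]' | python3 jog.py 0.2 15;echo '[[0, 0, 0, 0], [0, 0, 0, 0]]' | python3 jog.py; echo '[[0, 0, -0.02, 0], [0, 0, -0.05, 0], [0, 0, -0.085, 0], [0, 0, -0.12, 0], [0, 0, -0.14, 0]]' | python3 jog.py
```

```text
time: 28.3
tcp_pos: [0.4306, -0.1251, 0.0753]
orientation: [-3.141, -0.0, 1.569]
ft_force: [1.3, -1.1, 0.4]
grip_width: 0.751
gripper_force: 0.0
time: 28.55
tcp_pos: [0.4316, -0.1251, 0.0786]
orientation: [3.141, 0.0, 1.57]
ft_force: [0.1, 0.4, 0.4]
grip_width: 0.751
gripper_force: 0.0
time: 28.97
tcp_pos: [0.4311, -0.1243, 0.0781]
orientation: [3.141, 0.0, 1.571]
ft_force: [-0.3, -0.4, 4.2]
grip_width: 0.472
gripper_force: 15.0
time: 29.13
tcp_pos: [0.4311, -0.1243, 0.0781]
orientation: [3.141, 0.0, 1.571]
ft_force: [-0.8, 0.7, 7.3]
grip_width: 0.473
gripper_force: 15.0
time: 29.55
tcp_pos: [0.4314, -0.1244, 0.2209]
orientation: [3.139, 0.001, 1.571]
ft_force: [0.3, -0.5, -0.7]
grip_width: 0.474
gripper_force: 15.0
```

```bash
echo '[[0.03, 0, 0, 0], [0.065, 0, 0, 0], [0.1, 0, 0, 0], [0.135, 0, 0, 0], [0.17, 0, 0, 0]]' | python3 jog.py; echo '[[0.035, 0, 0, 0], [0.07, 0.004, 0, 0], [0.105, 0.008, 0, 0], [0.14, 0.013, 0, 0], [0.175, 0.013, 0, 0]]' | python3 jog.py;echo '[[0.02, 0, 0, 0], [0.031, 0, 0, 0], [0.031, 0, 0, 0], [0.031, 0, 0, 0]]' | python3 jog.py
```

```text
time: 29.97
tcp_pos: [0.4305, 0.0473, 0.2177]
orientation: [3.141, 0.0, 1.57]
ft_force: [1.2, -0.2, -0.8]
grip_width: 0.47
gripper_force: 15.0
time: 30.38
tcp_pos: [0.4441, 0.2226, 0.2176]
orientation: [3.141, 0.0, 1.571]
ft_force: [1.2, -0.6, -1.5]
grip_width: 0.468
gripper_force: 15.0
time: 30.72
tcp_pos: [0.4437, 0.2514, 0.2174]
orientation: [-3.141, 0.001, 1.572]
ft_force: [0.2, -0.4, -0.7]
grip_width: 0.471
gripper_force: 15.0
```

Arm is off the coaster; check the timer from above while lowering green.

```bash
echo '[[0, 0, 0.03, 0], [0, 0, 0.065, 0], [0, 0, 0.1, 0], [0, 0, 0.13, 0], [0, 0, 0.14, 0]]' | python3 jog.py; echo '[[0, 0, 0, 0], [0, 0, 0.002, 0], [0, 0, 0.003, 0], [0, 0, 0.003, 0], [0, 0, 0.003, 0]]' | python3 jog.py
python3 - <<'E'
from h import *
c=env.capture("top");h=hsv(c);H,S,V=h[...,0],h[...,1],h[...,2]
for n,m in(("timer",((H<5)|(H>174))&(S>165)),("coaster",(S>100)&((H<14)|(H>172))&(V>60))):
  for b in blobs(m,(415,215,472,272),60):
    e=cv2.fitEllipse(cv2.convexHull(max(cv2.findContours(b[3],0,1)[0],key=len)));print(n,b[:3],np.round(e[0],1),np.round(e[1],1),cast(c,e[0],.032 if n=="timer" else .006).round(4))
cv2.imwrite("pics/t8.png",cv2.resize(c["frame"][205:285,400:490],None,fx=6,fy=6,interpolation=2)[:,:,::-1])
E
```

```text
time: 31.13
tcp_pos: [0.4427, 0.2496, 0.0745]
orientation: [-3.137, 0.002, 1.569]
ft_force: [-0.9, 0.2, -1.7]
grip_width: 0.47
gripper_force: 15.0
time: 31.55
tcp_pos: [0.4445, 0.2519, 0.0759]
orientation: [3.14, -0.001, 1.571]
ft_force: [-0.4, -0.3, -0.5]
grip_width: 0.469
gripper_force: 15.0
coaster (np.int32(584), (np.int32(436), np.int32(223), np.int32(27), np.int32(39)), array([448.30993151, 241.90582192])) [448.6 241.9] [25.8 40.3] [ 0.4273 -0.3191  0.006 ]
```

View pics/t8.png

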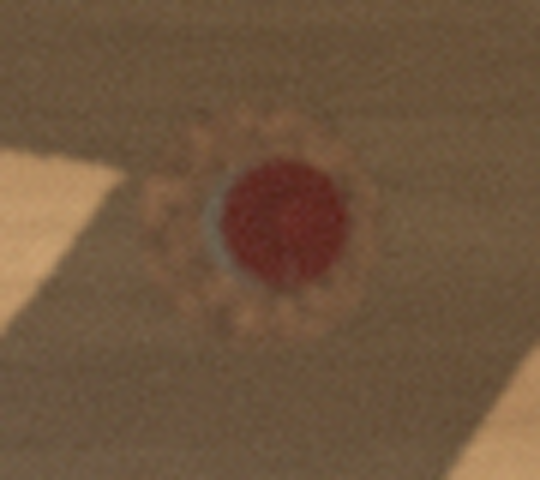

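```bash
echo '[[0, 0, 0.001, 0], [0, 0, 0.003, 0], [0, 0, 0.004, 0], [0, 0, 0.004, 0], [0, 0, 0.004, 0]]' | python3 jog.py; echo '[[0, 0, 0.001, 0], [0, 0, 0.002, 0], [0, 0, 0.002, 0], [0, 0, 0.002, 0]]' | python3 jog.py
```

```text
time: 32.02
tcp_pos: [0.444, 0.2518, 0.071]
orientation: [3.141, -0.0, 1.571]
ft_force: [-1.6, 0.1, 7.1]
grip_width: 0.474
gripper_force: 15.0
time: 32.35
tcp_pos: [0.444, 0.2519, 0.0698]
orientation: [3.141, -0.0, 1.571]
ft_force: [-5.6, -1.3, 18.8]
grip_width: 0.469
gripper_force: 15.0
```

```bash
echo '[[0, 0, -0.001, 0], [0, 0, -0.001, 0]]' | python3 jog.py; echo '[[0, 0, 0, 0], [0, 0, 0, 0], [0, 0, 0, 0], [0, 0, 0, 0]]' | python3 jog.py 0.75; echo '[[0, 0, -0.03, 0], [0, 0, -0.06, 0], [0, 0, -0.09, 0], [0, 0, -0.12, 0], [0, 0, -0.14, 0]]' | python3 jog.py; echo '[[-0.04, -0.003, 0, 0], [-0.08, -0.006, 0, 0], [-0.12, -0.01, 0, 0], [-0.16, -0.013, 0, 0], [-0.19, -0.013, 0, 0]]' | python3 jog.py; echo '[[-0.04, 0, 0, 0], [-0.08, 0, 0, 0], [-0.11, 0, 0, 0], [-0.118, 0, 0, 0], [-0.118, 0, 0, 0]]' | python3 jog.py
```

```text
time: 32.52
tcp_pos: [0.4441, 0.2518, 0.0699]
orientation: [3.141, -0.0, 1.571]
ft_force: [-1.4, -1.1, 8.7]
grip_width: 0.471
gripper_force: 15.0
time: 32.85
tcp_pos: [0.4439, 0.2517, 0.0694]
orientation: [-3.141, 0.0, 1.571]
ft_force: [-0.0, 0.1, 0.3]
grip_width: 0.693
gripper_force: 0.0
time: 33.27
tcp_pos: [0.4443, 0.2519, 0.2122]
orientation: [3.139, -0.001, 1.571]
ft_force: [1.4, 0.4, 0.4]
grip_width: 0.75
gripper_force: 0.0
time: 33.68
tcp_pos: [0.43, 0.0596, 0.2096]
orientation: [-3.141, 0.0, 1.571]
ft_force: [1.4, -0.7, 0.7]
grip_width: 0.748
gripper_force: 0.0
time: 34.1
tcp_pos: [0.4309, -0.0579, 0.2095]
orientation: [-3.142, 0.0, 1.567]
ft_force: [0.4, 1.1, -1.0]
grip_width: 0.752
gripper_force: 0.0
```

```bash
echo '[[0.002, 0, 0, 0], [0.002, 0, 0.035, 0], [0.002, 0, 0.07, 0], [0.002, 0, 0.105, 0], [0.002, 0, 0.131, 0]]' | python3 jog.py; echo '[[0, 0, 0, 0], [0, 0, 0, 0], [0, 0, 0, 0]]' | python3 jog.py;echo '[[0, 0, 0, 0], [0, 0, 0, 0], [0, 0, 0, 0], [0, 0, 0, 0], [0, 0, 0, 0]]' | python3 jog.py 0.2 15;echo '[[0, 0, 0, 0], [0, 0, 0, 0]]' | python3 jog.py; echo '[[0, 0, -0.02, 0], [0, 0, -0.05, 0], [0, 0, -0.085, 0], [0, 0, -0.12, 0], [0, 0, -0.14, 0]]' | python3 jog.py
```

```text
time: 34.52
tcp_pos: [0.4303, -0.0524, 0.0767]
orientation: [-3.141, -0.0, 1.573]
ft_force: [0.9, -0.2, -1.2]
grip_width: 0.747
gripper_force: 0.0
time: 34.77
tcp_pos: [0.4316, -0.0535, 0.0798]
orientation: [3.141, 0.0, 1.572]
ft_force: [0.6, 0.5, 1.1]
grip_width: 0.75
gripper_force: 0.0
time: 35.18
tcp_pos: [0.4311, -0.0544, 0.0791]
orientation: [3.141, 0.0, 1.571]
ft_force: [1.4, -0.1, 0.6]
grip_width: 0.46
gripper_force: 15.2
time: 35.35
tcp_pos: [0.4311, -0.0544, 0.079]
orientation: [3.141, 0.0, 1.571]
ft_force: [-1.0, 0.3, 7.4]
grip_width: 0.459
gripper_force: 15.0
time: 35.77
tcp_pos: [0.4314, -0.0544, 0.2219]
orientation: [3.139, 0.001, 1.571]
ft_force: [0.3, -1.1, -1.2]
grip_width: 0.461
gripper_force: 15.0
```

```bash
echo '[[0.03, 0.01, 0, 0], [0.065, 0.02, 0, 0], [0.1, 0.03, 0, 0], [0.135, 0.04, 0, 0], [0.17, 0.05, 0, 0]]' | python3 jog.py; echo '[[0.035, 0.005, 0, 0], [0.07, 0.0095, 0, 0], [0.086, 0.0095, 0, 0], [0.086, 0.0095, 0, 0], [0.086, 0.0095, 0, 0]]' | python3 jog.py; echo '[[0, 0, 0.03, 0], [0, 0, 0.065, 0], [0, 0, 0.1, 0], [0, 0, 0.13, 0], [0, 0, 0.14, 0]]' | python3 jog.py; echo '[[0, 0, 0, 0], [0, 0, 0.002, 0], [0, 0, 0.003, 0], [0, 0, 0.003, 0], [0, 0, 0.003, 0]]' | python3 jog.py
```

```text
time: 36.18
tcp_pos: [0.481, 0.1174, 0.2187]
orientation: [-3.142, 0.0, 1.57]
ft_force: [0.4, -0.1, -0.8]
grip_width: 0.458
gripper_force: 15.0
time: 36.6
tcp_pos: [0.49, 0.2021, 0.2182]
orientation: [-3.141, 0.0, 1.573]
ft_force: [0.1, -0.0, -1.3]
grip_width: 0.459
gripper_force: 15.0
time: 37.02
tcp_pos: [0.4889, 0.1999, 0.0753]
orientation: [-3.136, 0.002, 1.569]
ft_force: [-0.1, 0.1, -0.8]
grip_width: 0.458
gripper_force: 15.0
time: 37.43
tcp_pos: [0.491, 0.2018, 0.0769]
orientation: [3.139, -0.0, 1.571]
ft_force: [-0.2, -0.0, -1.7]
grip_width: 0.455
gripper_force: 15.0
```

```bash
echo '[[0, 0, 0.001, 0], [0, 0, 0.003, 0], [0, 0, 0.004, 0], [0, 0, 0.005, 0], [0, 0, 0.005, 0]]' | python3 jog.py
```

```text
time: 37.85
tcp_pos: [0.4906, 0.2019, 0.0717]
orientation: [3.141, -0.0, 1.571]
ft_force: [-3.1, -0.7, 15.6]
grip_width: 0.458
gripper_force: 15.0
```

```bash
echo '[[0, 0, 0, 0], [0, 0, 0, 0], [0, 0, 0, 0], [0, 0, 0, 0]]' | python3 jog.py 0.75; echo '[[0, 0, -0.03, 0], [0, 0, -0.06, 0], [0, 0, -0.09, 0], [0, 0, -0.12, 0], [0, 0, -0.14, 0]]' | python3 jog.py; echo '[[-0.04, -0.015, 0, 0], [-0.08, -0.03, 0, 0], [-0.12, -0.045, 0, 0], [-0.16, -0.0595, 0, 0], [-0.192, -0.0595, 0, 0]]' | python3 jog.py; echo '[[0, 0, 0, 0], [0, 0, 0.035, 0], [0, 0, 0.07, 0], [0, 0, 0.105, 0], [0, 0, 0.13, 0]]' | python3 jog.py; echo '[[0, 0, 0, 0], [0, 0, 0, 0], [0, 0, 0.004, 0], [0, 0, 0.004, 0]]' | python3 jog.py
```

```text
time: 38.18
tcp_pos: [0.4905, 0.2017, 0.0704]
orientation: [-3.141, 0.0, 1.571]
ft_force: [0.2, 0.5, -0.5]
grip_width: 0.681
gripper_force: 0.0
time: 38.6
tcp_pos: [0.4908, 0.2018, 0.2132]
orientation: [3.139, -0.0, 1.571]
ft_force: [-0.4, -0.9, 0.7]
grip_width: 0.75
gripper_force: 0.0
time: 39.02
tcp_pos: [0.4285, 0.0084, 0.2106]
orientation: [-3.141, 0.0, 1.572]
ft_force: [1.8, -0.1, -0.3]
grip_width: 0.746
gripper_force: 0.0
time: 39.43
tcp_pos: [0.4304, 0.01, 0.0785]
orientation: [-3.141, -0.0, 1.57]
ft_force: [0.5, 0.6, -0.7]
grip_width: 0.747
gripper_force: 0.0
time: 39.77
tcp_pos: [0.4317, 0.0098, 0.0776]
orientation: [3.139, 0.0, 1.571]
ft_force: [-0.5, 1.1, 0.2]
grip_width: 0.751
gripper_force: 0.0
```

```bash
echo '[[0, 0, 0.003, 0], [0, 0, 0.003, 0], [0, 0, 0.003, 0]]' | python3 jog.py;echo '[[0, 0, 0, 0], [0, 0, 0, 0], [0, 0, 0, 0], [0, 0, 0, 0], [0, 0, 0, 0]]' | python3 jog.py 0.2 15;echo '[[0, 0, 0, 0], [0, 0, 0, 0]]' | python3 jog.py; echo '[[0, 0, -0.02, 0], [0, 0, -0.05, 0], [0, 0, -0.085, 0], [0, 0, -0.12, 0], [0, 0, -0.14, 0]]' | python3 jog.py
```

```text
time: 40.02
tcp_pos: [0.4312, 0.0097, 0.0742]
orientation: [3.141, 0.0, 1.571]
ft_force: [-0.4, -0.5, -0.2]
grip_width: 0.751
gripper_force: 0.0
time: 40.43
tcp_pos: [0.4309, 0.0097, 0.0736]
orientation: [-3.142, 0.0, 1.571]
ft_force: [-0.2, -0.3, 0.7]
grip_width: 0.481
gripper_force: 15.0
time: 40.6
tcp_pos: [0.4309, 0.0097, 0.0736]
orientation: [-3.141, 0.0, 1.571]
ft_force: [-0.9, -0.9, 1.3]
grip_width: 0.482
gripper_force: 15.0
time: 41.02
tcp_pos: [0.4314, 0.0097, 0.2168]
orientation: [3.138, 0.0, 1.571]
ft_force: [0.2, -0.1, -0.9]
grip_width: 0.48
gripper_force: 15.0
```

```bash
echo '[[0.025, 0.01, 0, 0], [0.06, 0.02, 0, 0], [0.095, 0.03, 0, 0], [0.13, 0.04, 0, 0], [0.165, 0.0525, 0, 0]]' | python3 jog.py; echo '[[0.035, 0, 0, 0], [0.07, 0, 0, 0], [0.105, 0, 0, 0], [0.135, 0, 0, 0], [0.142, 0, 0, 0]]' | python3 jog.py;echo '[[0, 0, 0, 0], [0, 0, 0, 0]]' | python3 jog.py; echo '[[0, 0, 0.03, 0], [0, 0, 0.065, 0], [0, 0, 0.1, 0], [0, 0, 0.13, 0], [0, 0, 0.14, 0]]' | python3 jog.py; echo '[[0, 0, 0, 0], [0, 0, 0.002, 0], [0, 0, 0.003, 0], [0, 0, 0.003, 0], [0, 0, 0.003, 0]]' | python3 jog.py
```

```text
time: 41.43
tcp_pos: [0.4833, 0.1764, 0.2136]
orientation: [-3.141, 0.0, 1.571]
ft_force: [1.7, -0.7, -0.6]
grip_width: 0.479
gripper_force: 15.0
time: 41.85
tcp_pos: [0.4829, 0.3203, 0.2131]
orientation: [-3.141, -0.0, 1.573]
ft_force: [-0.2, -0.3, -0.7]
grip_width: 0.482
gripper_force: 15.0
time: 42.02
tcp_pos: [0.4831, 0.3163, 0.2132]
orientation: [-3.141, 0.001, 1.572]
ft_force: [0.3, -0.9, -0.3]
grip_width: 0.48
gripper_force: 15.0
time: 42.43
tcp_pos: [0.4821, 0.3142, 0.0701]
orientation: [-3.137, 0.003, 1.569]
ft_force: [-0.5, 0.2, 0.1]
grip_width: 0.484
gripper_force: 15.0
time: 42.85
tcp_pos: [0.484, 0.3169, 0.072]
orientation: [3.14, -0.001, 1.571]
ft_force: [-0.1, 0.1, -0.7]
grip_width: 0.479
gripper_force: 15.0
```

```bash
echo '[[0, 0, 0.001, 0], [0, 0, 0.003, 0], [0, 0, 0.004, 0], [0, 0, 0.005, 0], [0, 0, 0.005, 0]]' | python3 jog.py
```

```text
time: 43.27
tcp_pos: [0.4835, 0.3169, 0.0665]
orientation: [3.141, -0.0, 1.571]
ft_force: [-3.5, -0.7, 10.7]
grip_width: 0.483
gripper_force: 15.0
```

Touching; release, rise, and move away to look.

```bash
echo '[[0, 0, 0, 0], [0, 0, 0, 0], [0, 0, 0, 0], [0, 0, 0, 0]]' | python3 jog.py 0.75; echo '[[0, 0, -0.03, 0], [0, 0, -0.06, 0], [0, 0, -0.09, 0], [0, 0, -0.12, 0], [0, 0, -0.15, 0]]' | python3 jog.py; echo '[[-0.04, -0.01, 0, 0], [-0.08, -0.02, 0, 0], [-0.12, -0.03, 0, 0], [-0.16, -0.04, 0, 0], [-0.2, -0.05, 0, 0]]' | python3 jog.py; echo '[[-0.04, 0, 0, 0], [-0.08, 0, 0, 0], [-0.12, 0, 0, 0], [-0.12, 0, 0, 0], [-0.12, 0, 0, 0]]' | python3 jog.py
python3 - <<'E'
from h import *
c=env.capture("top");cv2.imwrite("pics/t9.png",cv2.resize(c["frame"][170:295,140:290],None,fx=5,fy=4.8,interpolation=2)[:,:,::-1])
E
```

```text
time: 43.6
tcp_pos: [0.4835, 0.3167, 0.0654]
orientation: [-3.141, 0.0, 1.571]
ft_force: [-0.5, -0.5, -0.2]
grip_width: 0.703
gripper_force: 0.0
time: 44.02
tcp_pos: [0.4833, 0.3166, 0.217]
orientation: [-3.141, 0.0, 1.571]
ft_force: [0.3, 0.4, -0.2]
grip_width: 0.752
gripper_force: 0.0
time: 44.43
tcp_pos: [0.4325, 0.1153, 0.2156]
orientation: [3.141, 0.0, 1.572]
ft_force: [1.9, -0.5, 0.6]
grip_width: 0.754
gripper_force: 0.0
time: 44.85
tcp_pos: [0.4334, -0.0051, 0.2156]
orientation: [3.142, 0.0, 1.566]
ft_force: [0.4, -0.2, 0.1]
grip_width: 0.753
gripper_force: 0.0
```

View pics/t9.png

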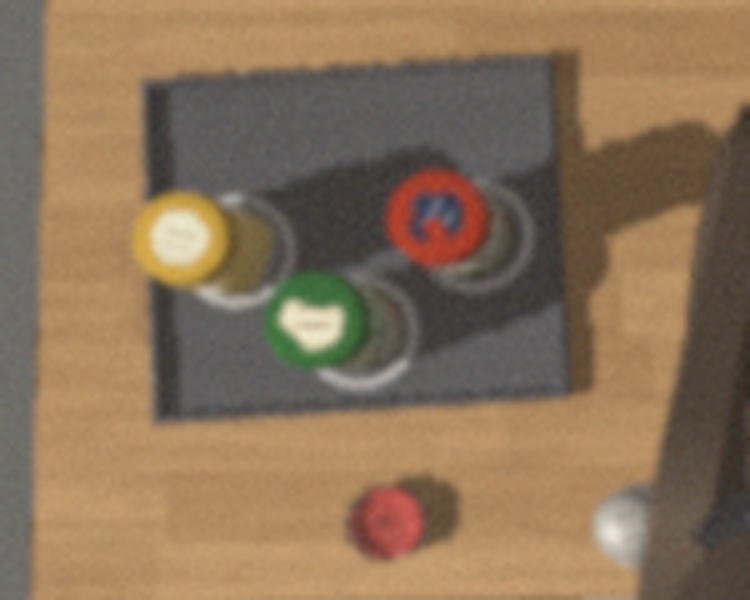

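The picture shows the lids at crop pixels yellow (180,240), red (436,218) and green (315,321), within about 1 px of where they started. All three jars are upright on their rings.

```bash
echo '[[0, 0, 0, 0], [0, 0, 0, 0], [0, 0, 0, 0], [0, 0, 0, 0]]' | python3 jog.py; python3 -c "
from bench import env; print(env.finish_job())"
```

```text
time: 45.23
tcp_pos: [0.4335, -0.0023, 0.2156]
orientation: [-3.142, 0.0, 1.573]
ft_force: [0.3, -0.5, 1.1]
grip_width: 0.752
gripper_force: 0.0
the job is handed in; nothing more can be done
None
```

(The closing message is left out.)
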